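Pin the specimen lamp's arm and switch it on

TASK

The steel hinge pin of the specimen lamp lies with its handle tucked under the low slide shelf. Draw it out, take it by the handle and push it, from the side away from the robot, through the holes of both upright lugs of the lamp's foot and the arm's tongue between them, fully home so that the handle stops against the lug; only then push the toggle switch all the way over to on (leaning away from the robot), and leave the pin in place and the other things on the table undisturbed.

Things in the scene. Friction and masses are not known exactly. Their poses are not given: they have to be found in the camera images.
- pin: hinge pin, loose, about 140 g: a round steel rod 12 mm in diameter, 100 mm long, with a flat aluminium bar handle on the same axis. Origin on the axis where the rod meets the handle (the shoulder); rod to -x, handle to +x. It lies flat, axis 6 to 7 mm up, rod pointing roughly at the robot; handle and the 15 to 35 mm of rod next to it are under the shelf at the start. It drags freely over the table
- pin_tip (a point): the thin end of the pin's rod, on the axis, 100 mm from the shoulder; the last 15 mm taper from 12 to 6 mm in diameter
- pin_rear (a point): the middle of the rear end face of the pin's handle, 50 mm behind the shoulder; the handle is 50 mm long, 24 mm wide (level as it lies) and 14 mm thick
- shelf: low white shelf, fixed, glass slides lying fixed on top: 110 mm deep, 180 mm wide, 50 mm high; the opening under it is 156 mm wide and 38 mm high and open only at the front edge, which faces the robot. Origin on the table, 100 mm in front of the middle of the front edge; x points to the shelf's back, z up
- shelf_edge (a point): the middle of the shelf's open front edge, at table height; rearwards is the shelf's +x
- lamp_foot: foot of the specimen lamp, fixed: dark plate 100 x 90 x 12 mm with three uprights in a row along x, 10 mm thick, 78 mm high: aluminium lug 36 mm wide (x -10 to 0 mm), white tongue of the lamp's arm 32 mm wide (x -42 to -32), second aluminium lug (x -74 to -64). Origin on the table below the outer face of the first lug, the far one from the robot; x points out of that face, away from the robot
- lamp_mouth (a point): centre of the hole in the outer face of the far lug, 60 mm above the table. The hole, 15 mm in diameter, runs level through all three uprights along the foot's x; the pin goes in towards -x and is home when its shoulder is here. Beside it, to the foot's +y, the low white arm ends in a round lamp head (68 mm across, 54 mm high, at x -37, y 115 mm)
- switch_base: grey block of the toggle switch, fixed, 70 x 50 mm, 25 mm high. Origin at the middle of its underside; its x points roughly away from the robot, the way the lever is pushed to switch on
- switch (a joint): the toggle lever's angle in rad: 0 to 0.1 off (leaning to the block's -x, towards the robot), 1.0 on at its stop (leaning to +x). It turns about the block's y axis, 22 mm above the table; it moves with about 1 N at the ball and stays where it is left
- switch_tip (a point): the centre of the black ball, 26 mm in diameter, at the end of the lever, 80 mm from its pivot; about 92 mm above the table at either end, 102 mm in the middle
- lens_can: bystander: black lens canister standing between the shelf and the lamp, 38 mm in diameter, 50 mm high; origin under its middle
- dish: bystander: flat glass dish, 80 mm in diameter, 13 mm high, in front of the switch; origin under its middle
- jar: bystander: amber glass jar, 52 mm in diameter, 85 mm high, at the far side of the table; origin under its middle
- slide_box: bystander: closed blue slide box, 60 x 90 x 34 mm, at the far side of the table; origin under its middle
- eyepiece: bystander: black eyepiece standing up, 34 mm in diameter, 50 mm high, behind the switch; origin under its middle
- mug: bystander: white mug, 80 mm in diameter, 95 mm high, far to the right; origin under its middle
- screwdriver: bystander: screwdriver, 170 mm long, lying far to the left; origin near its middle
Mind the look-alikes: they are no part of the job. Leave any blue look-alike of the shelf alone. There is more than one size of the switch_base; the job needs the larger.

How it is judged:
On the way, in this order (a step that is already met when the one before it is completed fails the run):
1. the pin has been drawn clear of the shelf: its rear end is in front of the shelf's front edge (x of pin_rear in the frame of shelf below 0.1 m), for 0.1 s.
2. the pin is fully home in the lamp foot, its shoulder within 6 mm of the hole's mouth, with the switch still off (distance between pin and lamp_mouth below 0.006 m and angle between the x axis of pin and the x axis of lamp_foot, either way round below 0.08 rad and value of joint switch below 0.5 rad), for 0.2 s.
3. the toggle has been pushed over to on (value of joint switch above 0.88 rad), for 0.2 s.
At the end, for the whole second after the job is handed in: the pin lies at rest through all three holes of the lamp foot, put in from the side away from the robot, its shoulder within 6 mm of the hole's mouth and its axis within 0.08 rad of the holes' axis, and the toggle stands at on (lever angle above 0.88 rad) (distance between pin and lamp_mouth below 0.006 m and angle between the x axis of pin and the x axis of lamp_foot, either way round below 0.08 rad and value of joint switch above 0.88 rad and linear speed of pin below 0.02 m/s); the robot touches nothing.
It fails at once if a bystander (canister, dish, jar, slide box, eyepiece, mug or screwdriver) is moved more than 30 mm (distance of any of lens_can, dish, jar, slide_box, eyepiece, mug, screwdriver from where it was at the start of the episode above 0.03 m).
It also fails if it takes over 61 s, if anything falls off the work surface, if the arm or the gripper's body presses on something with over 40 N, if the wrist force passes 120 N, or if a joint passes its speed limit or range.

ROBOT

A 7-joint arm with a two-finger parallel gripper is mounted at the origin on the work surface. World frame = base frame: x ahead of the robot, y to its left, z up, the work surface at z = 0. Lengths are in m, angles in rad, forces in N, time in s.
With the tool pointing down it reaches from about 0.35 to 0.775 m from the base axis. Payload 3.1 kg.
Tool frame: the origin (TCP) lies between the finger pads; the fingertips stand 11 mm ahead of it and the grasp point (between the pads) lies 8 mm behind it (ctrl.finger_overhang is the distance from the TCP to the fingertips, in m); z points along the fingers, y is the line along which they close (so a half turn about z gives the same grasp; the last joint's range is limited). The gripper opens to 85 mm and grips with 20 to 120 N. Pads are 22 mm wide; open, the fingers measure 114 mm over their backs; the gripper's body (76 mm by 85 mm) begins 54 mm behind the grasp point. The pads swing forward as they close: fully open they stand 13 mm farther back than shut.
Start: joints at [1.254, 0.311, 0.014, 1.512, -0.004, 1.319, -0.027], TCP at [0.149, -0.529, 0.242] pointing down, gripper open.
Joint ranges: [-2.7, 2.7], [-0.3, 1.91], [-1.27, 1.3], [0.12, 2.57], [-1.44, 4.58], [0.2, 2.03], [-3.05, 3.05]. Speed limits (rad/s): [2.79, 2.79, 3.14, 3.14, 3.14, 3.14, 3.14].

INTERFACE

Orientations are given as a unit quaternion [w, x, y, z].
In Python, from plant import ctrl, eyes gives the robot as it stands. The module is installed in compiled form; this text tells all that it offers.
- The arm moves only by the shell command python3 -m inch 'ROWS'. ROWS is JSON, a list of rows, each a list of 7 numbers: the opening, from 0 (shut) to 1 (fully open), then the shift along the tool's x, y, z in m, then the turn, a rotation vector about the tool's x, y, z in rad. In form: [[fingers, dx, dy, dz, wx, wy, wz], ...]. A call has 1 to 8 rows; each row shifts and turns the commanded pose from where the row before left it, along the tool's axes as they then stand; what a row does not reach is not made up. A row lasts 1/10 s, in which the tool goes at most 50 mm and 8.59 degrees, less where a joint would pass 70% of its speed; a pose out of reach is approached as far as the arm can. A call is refused whole if a number of a shift passes 0.05 or a number of a turn 0.15, either way. A call with a gripper value outside its range is refused whole. The fingers move at their own pace and stop on an object; the grip force is fixed at half the most. Time passes only in rows, so rows that do not move let the fingers close. It gives the time, the measured TCP pose, the force, the opening and the grip force at its end, in the units of the state.
- ctrl.read_state(): the state, without advancing time (a new reading comes with each control period).
- eyes.get_image(name): name is "side" or "top" or "wrist"; returns a dict with "pixels" (384x512x3 uint8, red, green, blue), "fx", "fy", "cx", "cy" (pixels), "dist_coeffs" ([k1, k2, p1, p2, k3] as OpenCV has them; the pictures are not rectified), "origin" and "attitude" of the camera in the world; the wrist camera has in their place "T_tool_cam" (4x4, takes a point from camera to tool coordinates, whose origin is the TCP and whose axes are the flange's). Camera axes: x right, y down, z forward; pixel columns grow to the right and rows downward; lengths in m; the calibration is good to about 2 mm. A picture is of the moment at which its call begins: read the wrist's pose just before it. There is no depth.
- ctrl.sign_off(): hands the job in; it is judged then, once.
The state is a dict: "t": time; "joints": joint angles; "qvel": joint speeds; "effort": joint torques, N m; "tcp_pos": TCP position; "tool_rot": TCP orientation; "contact_force": force on the tool from outside, world axes, zero at the start; "torque": the same for the moment, N m; "gripper_width": finger opening in m; "gripper_force": force on a finger pad.
Only numpy, scipy, OpenCV 4.12 (cv2) and the standard library are available. Lean on these libraries where they do the work, as an engineer would, in place of code of your own. Each camera call takes 0.05 s, during which the arm holds its last target. There are 200 camera calls.

## Working session

There is one attempt and no reset: what is moved stays moved. The work goes in short steps, Python scripts to look and compute and a shell command to move; the robot and the scene stay as the last step left them, time stands still between calls to the robot, and variables do not carry over. Pictures are saved under pics/ and viewed, at most 10 in all, crops included, and the job is handed in when it is done.

```bash
mkdir -p pics; cat > h.py <<'E'
import numpy as np, cv2
from plant import ctrl, eyes
from scipy.spatial.transform import Rotation as R
def rot(q): return R.from_quat([q[1],q[2],q[3],q[0]]).as_matrix()
def att(a):
    a=np.array(a,float); return a if a.shape==(3,3) else rot(a)
def snap(name,fn=None):
    s=ctrl.read_state(); im=eyes.get_image(name)
    if 'origin' in im: o=np.array(im['origin']); A=att(im['attitude'])
    else:
        T=np.array(im['T_tool_cam']); Rt=rot(s['tool_rot']); o=np.array(s['tcp_pos'])+Rt@T[:3,3]; A=Rt@T[:3,:3]
    im['o']=o; im['A']=A
    if fn: cv2.imwrite('pics/'+fn,im['pixels'][:,:,::-1])
    return im
def K(im): return np.array([[im['fx'],0,im['cx']],[0,im['fy'],im['cy']],[0,0,1.]]),np.array(im['dist_coeffs'],float)
def ray(im,p):
    k,d=K(im); u=cv2.undistortPoints(np.array(p,float).reshape(-1,1,2),k,d).reshape(-1,2)
    return np.c_[u,np.ones(len(u))]@im['A'].T
def plane(im,p,z):
    r=ray(im,p); return im['o']+r*((z-im['o'][2])/r[:,2])[:,None]
def proj(im,X):
    k,d=K(im); X=(np.atleast_2d(X)-im['o'])@im['A']
    return cv2.projectPoints(X,np.zeros(3),np.zeros(3),k,d)[0].reshape(-1,2)
E
python3 - <<'E'
from h import *
import pickle
for n in('top','side'):
    im=snap(n,n+'0.png'); pickle.dump(im,open(n+'0.pkl','wb')); print(n,im['o'],im['A'].round(3).tolist(),im['fx'],im['dist_coeffs'])
s=ctrl.read_state();print(s)
E
```

```text
top [3.82975886e-01 2.06801114e-04 1.75088552e+00] [[0.004, -0.999, 0.053], [-1.0, -0.003, 0.009], [-0.009, -0.053, -0.999]] 499.0249789962215 [-0.17198678  0.          0.          0.          0.        ]
side [-0.32476421  0.80261099  0.81494781] [[-0.694, -0.403, 0.596], [-0.719, 0.361, -0.593], [0.024, -0.841, -0.541]] 462.211295727093 [-0.11048906  0.          0.          0.          0.        ]
{'t': 0.1, 'joints': array([ 1.25430074,  0.31169169,  0.01398507,  1.51288542, -0.00441426,
        1.31919938, -0.02721328]), 'qvel': array([-0.00107553, -0.00027531, -0.0004953 , -0.00404095, -0.00135242,
       -0.00047437, -0.00202939]), 'effort': array([ 5.49022025e-04, -3.80856228e+01,  1.46417418e-01, -2.31242359e+01,
        1.22658501e-02,  8.03173345e-03,  1.40301603e-05]), 'tcp_pos': array([ 0.14909595, -0.52875614,  0.24130896]), 'tool_rot': array([-1.06060426e-03,  9.90570582e-01,  1.36999134e-01, -1.84205563e-04]), 'contact_force': array([-0.60377258, -0.02715423,  0.36296815]), 'torque': array([ 0.02343388, -0.03967006, -0.02698001]), 'gripper_force': 0.0, 'gripper_width': 0.08529446956550273}
```

View pics/top0.png

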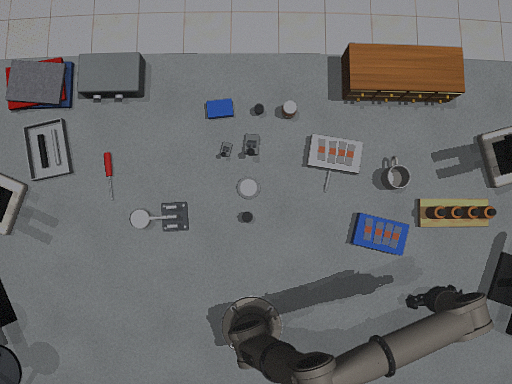

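View pics/side0.png

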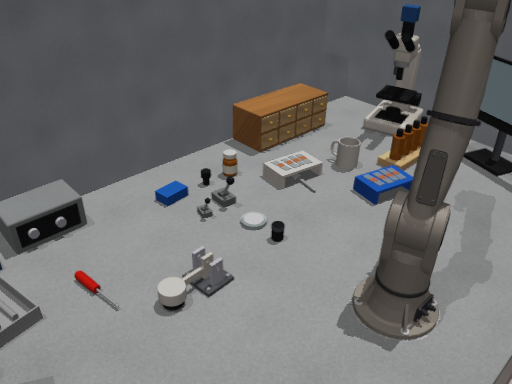

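Candidates (top view):
- Shelf: white at (335,153) or blue look-alike at (381,233). The job needs the white one, with the pin rod at (327,180).
- Switch: block at (251,145) or smaller one at (226,150). The job needs (251,145).
- Lamp foot: only one, at (175,217).

I'll check these choices in one crop.

```bash
python3 - <<'E'
from h import *
import pickle
t=pickle.load(open('top0.pkl','rb'));p=t['pixels'][:,:,::-1]
def c(x,y,w,h,W,H): return cv2.resize(p[y:y+h,x:x+w],(W,H),interpolation=cv2.INTER_CUBIC)
a=c(295,125,80,75,400,375)
b=c(150,195,50,47,400,375)
d=c(212,130,60,35,800,225*1)[:, :800]
d=cv2.resize(p[130:160,212:272],(450,225),interpolation=cv2.INTER_CUBIC)
d=np.hstack([d,np.zeros((225,350,3),np.uint8)])
cv2.imwrite('pics/crop.png',np.vstack([np.hstack([a,b]),d]))
E
```

```text
(no output)
```

View pics/crop.png

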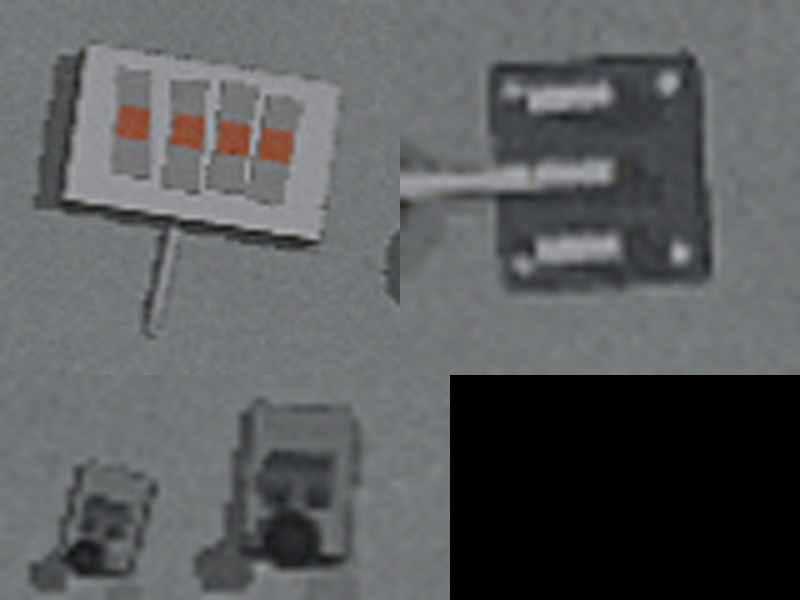

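The crop confirms the white shelf with a steel rod poking out (tip about (325,192), rod at the edge about (329,169)), the foot with three uprights at (171,207), (172,217) and (172,226), and the larger switch with its ball at (251,152), leaning towards the robot.

```bash
python3 - <<'E'
from h import *
import pickle
t=pickle.load(open('top0.pkl','rb'))
print('shelf',plane(t,[(312.6,134),(363,142.6),(359,172.6),(308.2,165)],.05).round(4).tolist())
print('rod',plane(t,[(325,191.6),(329.4,169.4)],.0065).round(4).tolist())
print('lugs',plane(t,[(171.25,207),(171.9,216.6),(172.3,225.9)],.078).round(4).tolist())
print('ball',plane(t,[(250.7,151.7)],.092).round(4).tolist())
print('base',plane(t,[(212+257/7.5,130+28/7.5),(212+357/7.5,130+28/7.5)],.025).round(4).tolist())
print('can,dish,eyep,jar',plane(t,[(246,217),(248,187),(258.5,109),(289,107)],.05).round(4).tolist())
s=ctrl.read_state(); print(rot(s['tool_rot']).round(3).tolist())
w=eyes.get_image('wrist'); print(np.array(w['T_tool_cam']).round(4).tolist(),w['fx'])
E
```

```text
shelf [[0.6682, -0.2091, 0.05], [0.6398, -0.3846, 0.05], [0.5354, -0.3691, 0.05], [0.5607, -0.1932, 0.05]]
rod [[0.4717, -0.257, 0.0065], [0.5501, -0.2731, 0.0065]]
lugs [[0.4144, 0.2712, 0.078], [0.3821, 0.2687, 0.078], [0.3508, 0.267, 0.078]]
ball [[0.6003, 0.0041, 0.092]]
base [[0.6722, 0.0199, 0.025], [0.6724, -0.0266, 0.025]]
can,dish,eyep,jar [[0.382, 0.0194, 0.05], [0.4844, 0.013, 0.05], [0.7548, -0.0223, 0.05], [0.7624, -0.1279, 0.05]]
[[0.962, 0.271, -0.001], [0.271, -0.962, 0.002], [-0.0, -0.002, -1.0]]
[[-0.0012, -0.9554, -0.2952, 0.0754], [1.0, -0.001, -0.0011, -0.0002], [0.0007, -0.2952, 0.9554, -0.1309], [0.0, 0.0, 0.0, 1.0]] 296.8823665923109
```

```bash
cat > to.py <<'E'
import sys; from h import *
x,y,z,yaw=map(float,sys.argv[1:5]); s=ctrl.read_state(); Rt=rot(s['tool_rot'])
d=np.array([x,y,z])-s['tcp_pos']; W=R.from_euler('z',yaw).as_matrix()@np.diag([1,-1,-1.])
print('shift tool',(Rt.T@d).round(4),'turn',R.from_matrix(Rt.T@W).as_rotvec().round(4),'t',round(s['t'],2),'tcp',s['tcp_pos'].round(4),'F',s['contact_force'].round(1))
E
python3 -m inch '[[1,0.045,-0.018,0,0,0,0],[1,0.045,-0.018,0,0,0,0],[1,0.045,-0.018,0,0,0,0],[1,0.045,-0.018,0,0,0,0],[1,0.045,-0.018,0,0,0,0],[1,0.045,-0.018,0,0,0,0],[1,0.045,-0.018,0,0,0,0],[1,0.045,-0.018,0,0,0,0]]'; python3 to.py 0.50 -0.262 0.20 -0.2
```

```text
t: 0.95
tcp_pos: [0.4577, -0.2917, 0.2421]
tool_rot: [0.0, 0.991, 0.137, -0.0]
contact_force: [0.9, -1.0, 0.5]
gripper_width: 0.0855
gripper_force: 0.0
shift tool [ 0.0488 -0.0171  0.0421] turn [1.000e-04 4.000e-04 4.746e-01] t 0.95 tcp [ 0.4577 -0.2917  0.2421] F [ 0.9 -1.   0.5]
```

```bash
python3 -m inch '[[1,0.024,-0.008,0.02,0,0,0],[1,0.024,-0.008,0.022,0,0,0],[1,0,0,0,0,0,0.14],[1,0,0,0,0,0,0.14],[1,0,0,0,0,0,0.14],[1,0,0,0,0,0,0.055],[1,0,0,0,0,0,0]]'; python3 to.py 0.50 -0.262 0.20 -0.2
python3 - <<'E'
from h import *
import pickle
im=snap('wrist','w1.png'); pickle.dump(im,open('w1.pkl','wb'))
E
```

```text
t: 1.65
tcp_pos: [0.4983, -0.2645, 0.1998]
tool_rot: [-0.0, 0.995, -0.1, -0.001]
contact_force: [0.4, -0.1, 0.0]
gripper_width: 0.0854
gripper_force: 0.0
shift tool [ 0.0012 -0.0028 -0.0002] turn [-0.0001  0.001   0.0001] t 1.65 tcp [ 0.4983 -0.2645  0.1998] F [ 0.4 -0.1  0. ]
```

View pics/w1.png

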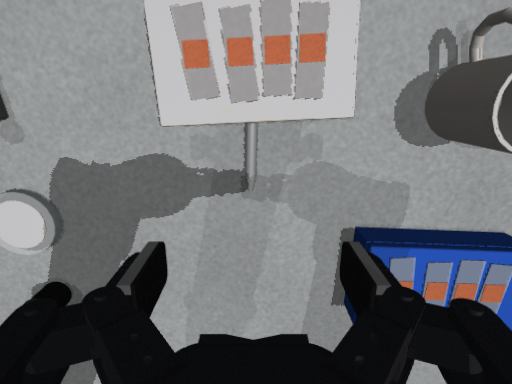

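Wrist view: the rod runs from (251,122) at the white shelf's edge to its tip at about (250,190). The blue look-alike's near corner is at (350,230).

```bash
python3 - <<'E'
from h import *
import pickle
im=pickle.load(open('w1.pkl','rb'))
P=plane(im,[(250,190),(251,126)],.0065); print(P.round(4).tolist(), np.arctan2(*(P[1]-P[0])[[1,0]]))
print('edge',plane(im,[(161,125),(354,118)],.05).round(4).tolist())
print('blue',plane(im,[(354,230),(346,302)],.05).round(4).tolist(),plane(im,[(346,302)],0.0).round(4).tolist())
print('rotyaw')
# rod centreline by rows: brightness profile
g=cv2.cvtColor(im['pixels'],cv2.COLOR_RGB2GRAY)
for r in range(128,196,6): print(r,g[r,238:266].tolist())
E
```

```text
[[0.4729, -0.2551, 0.0065], [0.5431, -0.2708, 0.0065]] -0.21921003670659353
edge [[0.5645, -0.1904, 0.05], [0.5351, -0.3661, 0.05]]
blue [[0.4225, -0.3548, 0.05], [0.3363, -0.3369, 0.05]] [[0.2943, -0.3471, 0.0]]
rotyaw
128 [143, 144, 140, 138, 135, 117, 82, 81, 81, 97, 117, 130, 145, 161, 168, 159, 141, 128, 110, 115, 141, 145, 146, 146, 143, 139, 138, 137]
134 [139, 139, 140, 139, 138, 139, 123, 79, 77, 101, 119, 132, 147, 160, 165, 156, 140, 126, 107, 105, 131, 141, 140, 139, 139, 139, 138, 138]
140 [144, 146, 145, 144, 144, 125, 85, 82, 81, 102, 121, 135, 148, 161, 164, 153, 138, 123, 105, 104, 131, 145, 145, 144, 143, 140, 139, 141]
146 [143, 143, 141, 140, 140, 123, 83, 78, 82, 107, 122, 136, 151, 161, 162, 150, 136, 121, 110, 124, 147, 147, 145, 144, 143, 144, 144, 144]
152 [143, 143, 141, 140, 142, 142, 126, 82, 83, 108, 124, 137, 151, 161, 160, 147, 133, 118, 114, 135, 144, 142, 142, 144, 147, 147, 146, 144]
158 [143, 144, 143, 142, 141, 138, 119, 83, 86, 111, 126, 139, 152, 160, 158, 145, 132, 116, 120, 139, 140, 143, 144, 143, 141, 140, 141, 142]
164 [141, 142, 145, 147, 145, 127, 84, 81, 89, 113, 127, 140, 153, 159, 155, 141, 129, 110, 106, 129, 142, 142, 141, 141, 143, 147, 146, 146]
170 [84, 110, 143, 130, 96, 87, 88, 85, 92, 116, 129, 141, 154, 158, 153, 140, 125, 110, 108, 129, 141, 145, 146, 146, 145, 142, 140, 140]
176 [87, 85, 78, 69, 69, 69, 67, 65, 75, 81, 107, 142, 147, 141, 136, 124, 113, 104, 111, 121, 123, 123, 123, 125, 127, 126, 126, 131]
182 [84, 85, 79, 67, 65, 65, 67, 63, 56, 71, 96, 112, 120, 125, 122, 116, 107, 111, 124, 123, 125, 125, 124, 122, 123, 124, 122, 123]
188 [85, 80, 71, 69, 68, 68, 66, 67, 62, 67, 95, 117, 124, 123, 113, 113, 129, 130, 126, 125, 125, 126, 127, 126, 126, 125, 124, 125]
194 [145, 144, 142, 132, 120, 120, 122, 124, 125, 124, 124, 123, 126, 126, 127, 127, 126, 126, 124, 123, 123, 125, 125, 125, 124, 122, 122, 123]
```

```bash
python3 to.py 0.516 -0.265 0.0145 -0.212;  python3 -m inch '[[0.6,0.009,-0.001,0.03,0,0,0.012],[0.6,0.009,-0.002,0.045,0,0,0],[0.6,0,0,0.045,0,0,0],[0.6,0,0,0.035,0,0,0],[0.6,0,0,0.02,0,0,0],[0.6,0,0,0,0,0,0]]';python3 to.py 0.516 -0.265 0.0145 -0.212
```

```text
shift tool [ 0.0176 -0.003   0.1854] turn [-0.0001  0.0009  0.0132] t 1.7 tcp [ 0.4983 -0.2645  0.1999] F [-0.7 -0.5  0.7]
t: 2.3
tcp_pos: [0.5135, -0.264, 0.0215]
tool_rot: [-0.002, 0.994, -0.105, -0.004]
contact_force: [-0.4, 0.8, 0.5]
gripper_width: 0.051
gripper_force: 0.0
shift tool [0.0027 0.0005 0.0069] turn [-0.0022  0.0084  0.0008] t 2.3 tcp [ 0.5135 -0.264   0.0215] F [-0.4  0.8  0.5]
```

```bash
python3 -m inch '[[0.6,0.001,0,0.004,0,0.004,0],[0.6,0,0,0,0,0,0],[0.0,0,0,0,0,0,0],[0.0,0,0,0,0,0,0],[0.0,0,0,0,0,0,0],[0.0,0,0,0,0,0,0],[0.0,0,0,0,0,0,0],[0.0,0,0,0,0,0,0]]';python3 to.py 0.516 -0.265 0.0145 -0.212
```

```text
t: 3.1
tcp_pos: [0.5187, -0.2659, 0.0233]
tool_rot: [0.001, 0.994, -0.106, 0.003]
contact_force: [-1.7, 1.2, 8.4]
gripper_width: 0.0002
gripper_force: 3.8
shift tool [-0.0029 -0.0003  0.0088] turn [ 0.0006 -0.0063 -0.    ] t 3.1 tcp [ 0.5187 -0.2659  0.0233] F [-1.7  1.2  8.4]
```

```bash
python3 -m inch '[[0.5,0,0,0,0,0,0],[0.5,0,0,0,0,0,0],[0.5,0,0,0,0,0,0],[0.5,0,0,0,0,0,0],[0.5,0,0,0,0,0,0]]';python3 to.py 0.516 -0.265 0.0145 -0.212; python3 -m inch '[[0.5,0,0,0.006,0,0,0],[0.5,0,0,0,0,0,0],[0.5,0,0,0,0,0,0]]';python3 to.py 0.516 -0.265 0.0145 -0.212
python3 - <<'E'
from h import *
snap('wrist','w2.png')
E
```

```text
t: 3.6
tcp_pos: [0.5175, -0.2655, 0.021]
tool_rot: [0.0, 0.994, -0.106, 0.002]
contact_force: [-0.2, -0.9, -0.8]
gripper_width: 0.0426
gripper_force: 0.0
shift tool [-0.0016 -0.0002  0.0065] turn [-0.0001 -0.0034 -0.0002] t 3.6 tcp [ 0.5175 -0.2655  0.021 ] F [-0.2 -0.9 -0.8]
t: 3.9
tcp_pos: [0.5174, -0.2654, 0.0148]
tool_rot: [0.0, 0.994, -0.106, 0.001]
contact_force: [-0.5, -0.7, -0.3]
gripper_width: 0.0425
gripper_force: 0.0
shift tool [-0.0015 -0.0001  0.0003] turn [-0.0002 -0.003  -0.0001] t 3.9 tcp [ 0.5174 -0.2654  0.0148] F [-0.5 -0.7 -0.3]
```

View pics/w2.png

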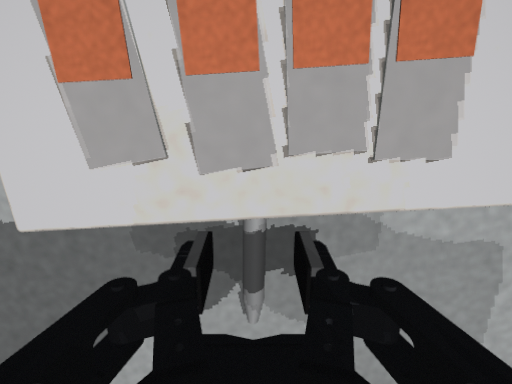

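The rod lies centred between the open fingers: axis at column 255, tip at (253,322), shelf edge at row 217. I'll close now.

```bash
python3 -m inch '[[0,0,0,0,0,0,0],[0,0,0,0,0,0,0],[0,0,0,0,0,0,0],[0,0,0,0,0,0,0],[0,0,0,0,0,0,0]]';python3 -m inch '[[0,-0.015,0,-0.001,0,0,0],[0,-0.015,0,0,0,0,0],[0,-0.015,0,0,0,0,0],[0,-0.015,0,0,0,0,0],[0,-0.015,0,0,0,0,0],[0,-0.015,0,0,0,0,0],[0,0,0,0,0,0,0],[0,0,0,0,0,0,0]]'
python3 - <<'E'
from h import *
import pickle
im=snap('wrist','w3.png'); pickle.dump(im,open('w3.pkl','wb'))
E
```

```text
t: 4.45
tcp_pos: [0.5179, -0.2658, 0.0156]
tool_rot: [0.0, 0.994, -0.106, 0.002]
contact_force: [-0.5, 0.1, 1.3]
gripper_width: 0.0089
gripper_force: 58.6
t: 5.25
tcp_pos: [0.4298, -0.2466, 0.0159]
tool_rot: [0.0, 0.994, -0.106, 0.002]
contact_force: [-0.7, -0.7, -0.5]
gripper_width: 0.0094
gripper_force: 58.7
```

View pics/w3.png

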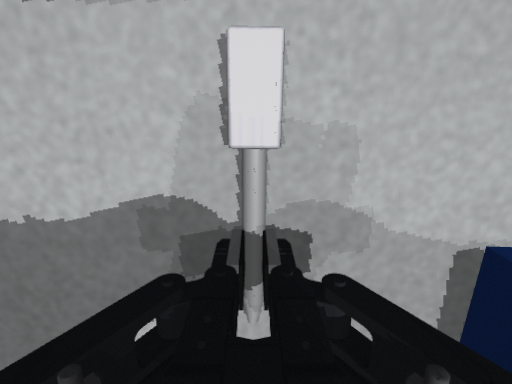

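The handle is fully out: rear edge at row 27, shoulder at row 148, columns 229–284, and the shelf edge is at the very top of the frame. I'll release and move to the handle.

```bash
python3 - <<'E'
from h import *
import pickle
im=pickle.load(open('w3.pkl','rb'))
for z in(.0135,):
  P=plane(im,[(229,28),(284,29),(230,147),(281,147)],z); print(P.round(4).tolist())
a=(P[0]+P[1])/2;b=(P[2]+P[3])/2;print(a,b,np.linalg.norm(a-b),np.linalg.norm(P[2]-P[3]),np.arctan2(*(a-b)[[1,0]]))
E
python3 -m inch '[[0.5,0,0,0,0,0,0],[0.5,0,0,0,0,0,0],[0.5,0,0,0,0,0,0],[0.5,0,0,-0.02,0,0,0],[0.5,0,0,-0.03,0,0,0],[0.5,0,0,-0.03,0,0,0],[0.5,0,0,0,0,0,0]]'
python3 - <<'E'
from h import *
import pickle
im=snap('wrist','w4.png'); pickle.dump(im,open('w4.pkl','wb'))
E
```

```text
[[0.5313, -0.2584, 0.0135], [0.5262, -0.2799, 0.0135], [0.4846, -0.2475, 0.0135], [0.4797, -0.27, 0.0135]]
[ 0.52874974 -0.26917015  0.0135    ] [ 0.48216191 -0.2587747   0.0135    ] 0.0477335363332428 0.023003939906883188 -0.21954014661088644
t: 6.0
tcp_pos: [0.4331, -0.2483, 0.1002]
tool_rot: [0.002, 0.994, -0.106, 0.007]
contact_force: [1.2, -0.2, -0.5]
gripper_width: 0.0428
gripper_force: 0.0
```

View pics/w4.png

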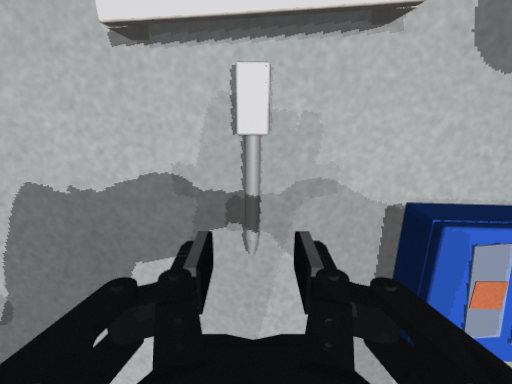

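Pin now: rear (253,62), shoulder (253,135), tip (252,255). It is well clear of the shelf.

```bash
python3 - <<'E'
from h import *
import pickle
im=pickle.load(open('w4.pkl','rb'))
P=np.r_[plane(im,[(253,62.5),(253,134.5)],.0135),plane(im,[(252,254)],.0065)];print(P.round(4).tolist())
for i,j in((0,1),(1,2),(0,2)): print(np.linalg.norm((P[i]-P[j])[:2]),np.arctan2(*(P[i]-P[j])[[1,0]]))
E
python3 to.py 0.5025 -0.263 0.012 -0.215
```

```text
[[0.5296, -0.269, 0.0135], [0.4823, -0.2587, 0.0135], [0.384, -0.2366, 0.0065]]
0.048388420109178217 -0.2133616196944954
0.10084454637545247 -0.22166389568619033
0.14923183956597186 -0.21897191058545876
shift tool [ 0.0717 -0.      0.0869] turn [ 0.0018 -0.0097  0.0029] t 6.05 tcp [ 0.4316 -0.2476  0.0982] F [ 0.7 -0.1  0.5]
```

```bash
python3 -m inch '[[0.5,0.035,0,0,0,0,0.004],[0.5,0.035,0,0,0,0,0],[0.5,0,0,0.03,0,0,0],[0.5,0,0,0.025,0,0,0],[0.5,0,0,0.02,0,0,0],[0.5,0,0,0,0,0,0],[0.5,0,0,0,0,0,0]]';python3 to.py 0.5015 -0.263 0.0125 -0.219
```

```text
t: 6.75
tcp_pos: [0.4975, -0.2611, 0.0204]
tool_rot: [-0.0, 0.994, -0.108, 0.001]
contact_force: [0.4, 0.4, 0.7]
gripper_width: 0.043
gripper_force: 0.0
shift tool [0.0042 0.001  0.0079] turn [-0.0006 -0.0019  0.003 ] t 6.75 tcp [ 0.4975 -0.2611  0.0204] F [0.4 0.4 0.7]
```

```bash
python3 -m inch '[[0.5,0.004,0.001,0.008,0,0,0.003],[0.5,0,0,0,0,0,0],[0.5,0,0,0,0,0,0]]';python3 to.py 0.5015 -0.263 0.0125 -0.219;python3 -m inch '[[0,0,0,0,0,0,0],[0,0,0,0,0,0,0],[0,0,0,0,0,0,0],[0,0,0,0,0,0,0],[0,0,0,0,0,0,0],[0,0,0,-0.02,0,0,0],[0,0,0,-0.03,0,0,0],[0,0,0,0,0,0,0]]';python3 to.py 0.5015 -0.263 0.0125 -0.219
```

```text
t: 7.05
tcp_pos: [0.5024, -0.2636, 0.0138]
tool_rot: [0.0, 0.994, -0.109, 0.002]
contact_force: [-0.9, 0.7, -0.3]
gripper_width: 0.0429
gripper_force: 0.0
shift tool [-0.001  -0.0004  0.0013] turn [ 0.0003 -0.005  -0.0002] t 7.05 tcp [ 0.5024 -0.2636  0.0138] F [-0.9  0.7 -0.3]
t: 7.85
tcp_pos: [0.5045, -0.2647, 0.0664]
tool_rot: [0.002, 0.994, -0.109, 0.006]
contact_force: [1.6, -0.5, -1.0]
gripper_width: 0.0226
gripper_force: 59.2
shift tool [-0.0039 -0.0011  0.0539] turn [ 0.0019 -0.0116 -0.0002] t 7.85 tcp [ 0.5045 -0.2647  0.0664] F [ 1.6 -0.5 -1. ]
```

```bash
python3 -m inch '[[0,0,0,-0.03,0,0,0],[0,0,0,-0.04,0,0,0],[0,0,0,-0.04,0,0,0],[0,0,-0.015,-0.02,0,0,0],[0,-0.003,-0.03,0,0,0,0],[0,-0.003,-0.035,0,0,0,0],[0,-0.004,-0.035,0,0,0,0],[0,-0.004,-0.035,0,0,0,0]]' >/dev/null; python3 -m inch '[[0,-0.004,-0.035,0,0,0,0],[0,-0.004,-0.035,0,0,0,0],[0,-0.004,-0.035,0,0,0,0],[0,-0.004,-0.035,0,0,0,0],[0,-0.004,-0.035,0,0,0,0],[0,-0.004,-0.035,0,0,0,0],[0,-0.004,-0.035,0,0,0,0],[0,-0.004,-0.035,0,0,0,0]]'; python3 to.py 0.575 0.282 0.2 0.066
```

```text
t: 9.45
tcp_pos: [0.5491, 0.1675, 0.1912]
tool_rot: [0.001, 0.994, -0.109, 0.001]
contact_force: [0.9, 0.0, -1.8]
gripper_width: 0.0224
gripper_force: 59.3
shift tool [ 0.0004 -0.1174 -0.009 ] turn [ 0.0016 -0.0017 -0.2853] t 9.45 tcp [0.5491 0.1675 0.1912] F [ 0.9  0.  -1.8]
```

```bash
python3 -m inch '[[0,0,-0.03,0,0,0,0],[0,0,-0.03,0,0,0,0],[0,0,-0.03,0,0,0,0],[0,0,-0.02,0,0,0,0],[0,0,0,0,0,0,-0.095],[0,0,0,0,0,0,-0.095],[0,0,0,0,0,0,-0.095],[0,0,0,0,0,0,0]]'; python3 to.py 0.575 0.282 0.2 0.066
python3 - <<'E'
from h import *
import pickle
im=snap('wrist','w5.png'); pickle.dump(im,open('w5.pkl','wb'))
im=snap('side','s5.png'); pickle.dump(im,open('s5.pkl','wb'))
E
```

```text
t: 10.25
tcp_pos: [0.5731, 0.2734, 0.1909]
tool_rot: [0.001, 0.999, 0.033, 0.001]
contact_force: [-0.6, 0.3, -1.7]
gripper_width: 0.0223
gripper_force: 59.3
shift tool [ 0.0025 -0.0084 -0.0091] turn [ 0.0021 -0.0009 -0.0001] t 10.25 tcp [0.5731 0.2734 0.1909] F [-0.6  0.3 -1.7]
```

View pics/w5.png

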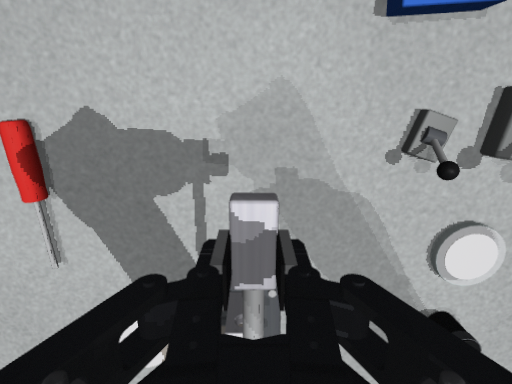

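The handle is held straight between the fingers (rear end about row 195, shoulder about row 288, columns 231–278), and it hides the lamp. I'll step sideways to view the lamp close up past the fingers.

```bash
python3 -m inch '[[0,-0.025,0.014,-0.008,0,0,0],[0,-0.035,0.02,-0.008,0,0,0],[0,-0.035,0.02,-0.008,0,0,0],[0,-0.035,0.02,-0.008,0,0,0],[0,-0.035,0.02,-0.008,0,0,0],[0,-0.035,0.014,-0.008,0,0,0],[0,-0.02,0.01,0,0,0,0],[0,0,0,0,0,0,0]]'; python3 -m inch '[[0,0,0,0,0,0,0],[0,0,0,0,0,0,0]]' >/dev/null;  python3 to.py 0.36 0.14 0.24 0.066
python3 - <<'E'
from h import *
import pickle
im=snap('wrist','w6.png'); pickle.dump(im,open('w6.pkl','wb'))
E
```

```text
t: 11.15
tcp_pos: [0.3592, 0.14, 0.2403]
tool_rot: [0.002, 1.0, 0.031, 0.002]
contact_force: [0.6, -0.2, -1.5]
gripper_width: 0.0225
gripper_force: 59.3
shift tool [-0.0026  0.002   0.0004] turn [ 0.0004 -0.0046 -0.0004] t 11.35 tcp [0.3624 0.1422 0.2404] F [ 0.3  0.1 -1.4]
```

View pics/w6.png

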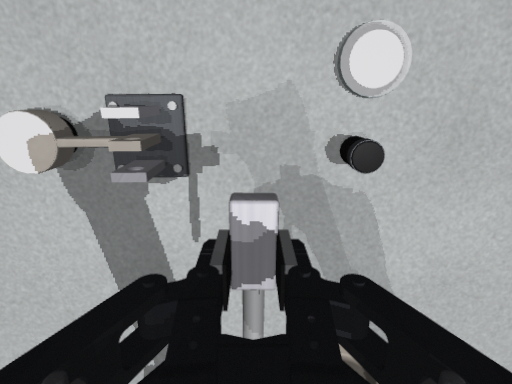

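The lamp foot sits at the upper left. Far lug top is about (101–138, 107–117), the shaded tongue top about (109–145, 139–150), the near lug top about (112–147, 171–181), and the plate spans about (106–188, 94–178). I'll extract numbers from masks.

```bash
python3 - <<'E'
from h import *
import pickle
im=pickle.load(open('w6.pkl','rb')); g=cv2.cvtColor(im['pixels'],cv2.COLOR_RGB2GRAY)
print('plate'); 
m=np.zeros_like(g); m[100:125,95:145]=g[100:125,95:145]>185
c=max(cv2.findContours(m,0,2)[0],key=cv2.contourArea); q=cv2.boxPoints(cv2.minAreaRect(c)); print(q.round(1).tolist())
P=plane(im,q,.078); print(P[:,:2].round(4).tolist(),'ctr',P.mean(0).round(4))
# plate right edge (foot -y) and top edge columns
for r in (100,115,130,150,165): 
    row=g[r,175:200].astype(int); print(r,row.tolist())
for x in (135,150,165): print(x,g[86:104,x].tolist())
for r in (140,143,146,172,175,178): print(r,g[r,100:165].tolist())
E
```

```text
plate
[[100.0, 107.0], [138.0, 107.0], [138.0, 117.0], [100.0, 117.0]]
[[0.4194, 0.292], [0.4219, 0.2562], [0.4126, 0.2566], [0.4101, 0.2928]] ctr [0.416  0.2744 0.078 ]
100 [98, 97, 97, 97, 94, 86, 71, 49, 87, 128, 149, 167, 175, 172, 171, 173, 172, 172, 173, 177, 179, 182, 184, 184, 182]
115 [96, 97, 96, 96, 96, 94, 88, 73, 50, 64, 119, 160, 174, 176, 177, 178, 180, 179, 179, 178, 175, 174, 174, 176, 178]
130 [97, 96, 96, 96, 95, 94, 93, 88, 69, 42, 66, 127, 169, 179, 176, 175, 176, 177, 177, 175, 174, 172, 171, 168, 168]
150 [61, 62, 63, 62, 61, 60, 59, 60, 58, 51, 39, 27, 54, 83, 101, 113, 113, 112, 113, 113, 110, 107, 106, 107, 111]
165 [116, 120, 124, 123, 105, 72, 52, 55, 59, 58, 52, 40, 30, 55, 84, 101, 114, 113, 113, 113, 114, 115, 114, 113, 111]
135 [169, 167, 165, 165, 165, 165, 167, 158, 72, 81, 87, 95, 96, 95, 95, 95, 89, 89]
150 [177, 179, 178, 177, 175, 172, 171, 161, 63, 81, 87, 96, 96, 97, 97, 96, 88, 88]
165 [173, 172, 173, 174, 174, 174, 174, 156, 59, 85, 98, 99, 99, 100, 100, 100, 99, 99]
140 [168, 167, 168, 168, 167, 169, 167, 167, 166, 148, 127, 106, 85, 84, 82,
[... 1035 characters left out ...]
60, 59, 59, 60, 58, 59, 60, 59, 60, 57, 52, 49, 48, 46, 46, 45]
175 [113, 116, 117, 114, 113, 111, 110, 111, 112, 110, 119, 146, 147, 149, 149, 149, 147, 148, 149, 149, 147, 144, 147, 150, 154, 154, 152, 150, 151, 151, 151, 151, 151, 152, 151, 153, 152, 152, 152, 151, 151, 150, 150, 152, 151, 149, 108, 60, 59, 59, 59, 58, 59, 58, 58, 52, 49, 48, 48, 54, 59, 59, 57, 52, 47]
178 [112, 111, 111, 114, 114, 114, 110, 110, 110, 111, 108, 137, 148, 149, 147, 147, 149, 149, 148, 145, 147, 149, 152, 154, 152, 151, 150, 150, 150, 151, 151, 152, 151, 152, 152, 152, 152, 152, 149, 148, 150, 151, 151, 150, 152, 151, 116, 70, 58, 58, 58, 80, 102, 110, 110, 108, 107, 107, 105, 105, 107, 109, 108, 107, 106]
```

```bash
python3 - <<'E'
from h import *
import pickle
im=pickle.load(open('w6.pkl','rb')); g=cv2.cvtColor(im['pixels'],cv2.COLOR_RGB2GRAY)
for x in (115,120,130):print(x,g[103:121,x].tolist(),g[136:154,x].tolist(),g[168:186,x].tolist())
P=plane(im,[(119,112),(124.2,145),(128.3,177)],.078);print(P.round(4).tolist())
d=P[0]-P[2];print(np.linalg.norm(d),np.arctan2(d[1],d[0]),'mouth',P[0]+.005*d/np.linalg.norm(d))
s=(P[0]-P[1]); print(np.arctan2(s[1],s[0]))
# plate far edge & right edge at z=.012
E_=plane(im,[(135,93.5),(165,93.5)],.012);e=E_[0]-E_[1];print('far edge dir',np.arctan2(e[1],e[0])-np.pi/2,E_)
E_=plane(im,[(182.5,100),(187.2,150)],.012);e=E_[0]-E_[1];print('side',np.arctan2(e[1],e[0]),E_)
# side image: lug tops 
# pin in hand: edges of handle at several rows, rod
for r in (215,240,265,280): print(r,g[r,222:288].tolist())
for r in (300,310,325): print(r,g[r,232:280].tolist())
print(g[185:215,255].tolist(),g[278:298,255].tolist(), g[278:298,238].tolist())
E
```

```text
115 [167, 180, 127, 124, 141, 222, 222, 222, 222, 222, 223, 222, 222, 222, 218, 137, 62, 62] [81, 84, 132, 88, 83, 141, 159, 160, 160, 160, 160, 160, 160, 160, 160, 93, 62, 60] [76, 86, 79, 75, 91, 142, 149, 149, 148, 147, 147, 148, 149, 149, 126, 115, 113, 111]
120 [94, 96, 91, 96, 184, 222, 223, 222, 223, 222, 222, 222, 222, 222, 218, 128, 93, 93] [81, 83, 82, 83, 78, 140, 161, 161, 161, 160, 161, 160, 160, 160, 161, 94, 63, 61] [80, 75, 75, 74, 91, 142, 149, 147, 146, 145, 147, 148, 149, 152, 130, 117, 116, 116]
130 [88, 82, 61, 100, 170, 222, 222, 222, 222, 222, 222, 223, 223, 223, 220, 126, 94, 94] [81, 89, 121, 121, 83, 139, 160, 161, 161, 161, 161, 161, 160, 160, 161, 95, 63, 58] [93, 91, 82, 77, 88, 143, 151, 151, 151, 152, 151, 151, 151, 150, 128, 117, 113, 112]
[[0.416, 0.2744, 0.078], [0.3847, 0.2715, 0.078], [0.3521, 0.2694, 0.078]]
0.06410327957980123 0.07813088470998629 mouth [0.42102163 0.27480754 0.078     ]
0.0922869896328203
far edge dir 0.06769787048850784 [[0.43325754 0.28329217 0.012     ]
 [0.43558392 0.24898065 0.012     ]]
side 0.09166952495486282 [[0.42976034
[... 1607 characters left out ...]
, 151, 148, 145, 141, 135, 127, 118, 125, 159, 177, 179, 178, 179, 177, 175, 174, 173, 173, 174, 174, 173, 174, 175, 157]
325 [184, 182, 178, 178, 181, 182, 182, 180, 179, 179, 151, 88, 106, 121, 127, 127, 130, 130, 135, 140, 145, 149, 152, 151, 150, 148, 144, 139, 133, 125, 115, 133, 174, 172, 172, 172, 170, 169, 171, 173, 174, 175, 171, 169, 168, 170, 174, 180]
[159, 161, 162, 145, 138, 136, 137, 124, 87, 75, 75, 77, 79, 82, 90, 126, 169, 187, 199, 213, 218, 217, 218, 218, 218, 218, 218, 217, 217, 217] [98, 97, 98, 99, 98, 98, 157, 181, 180, 180, 173, 132, 134, 152, 152, 151, 152, 152, 152, 152] [99, 100, 99, 99, 99, 100, 99, 100, 100, 158, 173, 160, 167, 174, 174, 176, 179, 180, 180, 181]
```

```bash
python3 - <<'E'
from h import *
import pickle
for f in('w5','w6'):
    im=pickle.load(open(f+'.pkl','rb')); T=np.array(im['T_tool_cam'])
    tool=dict(im); tool['o']=T[:3,3]; tool['A']=T[:3,:3]
    for n,p,z in(('rear/shoulder top',[(254,201.5),(254,288.5)],-.0005),('edgesL',[(232,215),(276.6,215),(232,280),(275.5,280)],-.0005),('rod',[(252.8,300),(252.8,325)],.0065)):
        print(f,n,plane(tool,p,z).round(4).tolist())
im=pickle.load(open('s5.pkl','rb')); Rs=None
E
python3 to.py 0.5515 0.28 0.20 0.079
```

```text
w5 rear/shoulder top [[0.0288, 0.0001, -0.0005], [-0.0184, 0.0001, -0.0005]]
w5 edgesL [[0.022, -0.0103, -0.0005], [0.022, 0.0108, -0.0005], [-0.0134, -0.0111, -0.0005], [-0.0134, 0.011, -0.0005]]
w5 rod [[-0.0308, -0.0006, 0.0065], [-0.0474, -0.0006, 0.0065]]
w6 rear/shoulder top [[0.0288, 0.0001, -0.0005], [-0.0185, 0.0001, -0.0005]]
w6 edgesL [[0.022, -0.0103, -0.0005], [0.022, 0.0108, -0.0005], [-0.0134, -0.0111, -0.0005], [-0.0134, 0.011, -0.0005]]
w6 rod [[-0.0308, -0.0006, 0.0065], [-0.0474, -0.0006, 0.0065]]
shift tool [ 0.1976 -0.125   0.041 ] turn [ 0.0004 -0.004  -0.0131] t 11.4 tcp [0.3624 0.1422 0.2403] F [-0.1 -0.2 -1.7]
```

```bash
python3 -m inch '[[0,0.02,-0.012,0,0,0,0],[0,0.035,-0.022,0,0,0,0],[0,0.035,-0.022,0,0,0,0],[0,0.035,-0.022,0,0,0,0],[0,0.035,-0.022,0,0,0,0],[0,0.03,-0.018,0,0,0,0],[0,0.016,-0.011,0,0,0,-0.013],[0,0,0,0,0,0,0]]' >/dev/null; python3 -m inch '[[0,0,0,0.03,0,0,0],[0,0,0,0.035,0,0,0],[0,0,0,0.035,0,0,0],[0,0,0,0.035,0,0,0],[0,0,0,0.025,0,0,0],[0,0,0,0,0,0,0],[0,0,0,0,0,0,0]]';  python3 to.py 0.5596 0.285 0.0665 0.079
```

```text
t: 12.9
tcp_pos: [0.5593, 0.2836, 0.081]
tool_rot: [0.001, 0.999, 0.039, 0.002]
contact_force: [1.1, 0.1, -1.4]
gripper_width: 0.0222
gripper_force: 59.3
shift tool [ 0.0004 -0.0014  0.0145] turn [ 0.0013 -0.003  -0.0006] t 12.9 tcp [0.5593 0.2836 0.081 ] F [ 1.1  0.1 -1.4]
```

```bash
python3 -m inch '[[0,0.0005,-0.0015,0.0145,0,0,0],[0,0,0,0,0,0,0],[0,0,0,0,0,0,0],[0,0,0,0,0,0,0]]' >/dev/null;  python3 to.py 0.5596 0.285 0.0665 0.079
python3 - <<'E'
from h import *
import pickle
im=snap('side','s7.png'); pickle.dump(im,open('s7.pkl','wb'))
t=snap('top','t7.png'); pickle.dump(t,open('t7.pkl','wb'))
s=ctrl.read_state();Rt=rot(s['tool_rot']);f=lambda v:s['tcp_pos']+Rt@np.array(v)
for z in(.0065,.010): print('pin tip/shoulder px',proj(im,[f([-.119,-.0005,z]),f([-.019,-.0003,z])]).round(1).tolist(),proj(t,[f([-.119,-.0005,z]),f([-.019,-.0003,z])]).round(1).tolist())
L=lambda x,y,z:np.array([.421,.2745,0])+np.array([x*np.cos(.079)-y*np.sin(.079),x*np.sin(.079)+y*np.cos(.079),z])
print('mouth',proj(im,[L(0,0,.06),L(0,18,.078)*0+L(0,.018,.078),L(-.01,.018,.078),L(0,-.018,.078)]).round(1).tolist())
a=cv2.resize(im['pixels'][215:305,170:300,::-1],(650,450),interpolation=cv2.INTER_CUBIC)
b=cv2.resize(t['pixels'][150:240,150:210,::-1],(300,450)[::1],interpolation=cv2.INTER_CUBIC)
b=b[:, :150*2][:, :300]
b=cv2.resize(b,(150,225)); b=np.vstack([b,np.zeros((225,150,3),np.uint8)])
cv2.imwrite('pics/c7.png',np.hstack([a,b]))
E
```

```text
shift tool [-0.0008  0.0006  0.0008] turn [ 0.0007 -0.0051 -0.0002] t 13.3 tcp [0.5603 0.2856 0.0673] F [ 0.4  0.1 -2. ]
pin tip/shoulder px [[190.9, 250.8], [166.1, 234.2]] [[170.6, 199.1], [168.7, 170.0]]
pin tip/shoulder px [[191.0, 251.8], [166.2, 235.2]] [[170.7, 199.1], [168.9, 170.0]]
mouth [[196.5, 254.3], [190.8, 252.0], [193.5, 253.8], [201.4, 245.5]]
```

View pics/c7.png

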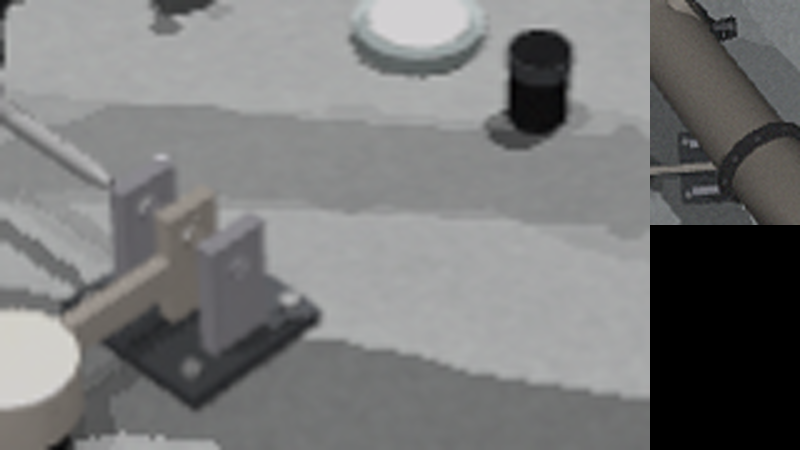

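In the side crop the rod comes in at the upper left and points at the far lug. The rod end is at about (191,252) full-frame and the near-side hole faces are at about (199,256), (208.6,261.6) and (217.6,268). The top view is blocked by the arm. Next I'll compare these with the predictions.

```bash
python3 - <<'E'
from h import *
import pickle
im=pickle.load(open('s7.pkl','rb'));g=cv2.cvtColor(im['pixels'],cv2.COLOR_RGB2GRAY)
L=lambda x,y,z:np.array([.421,.2745,0])+np.array([x*np.cos(.079)-y*np.sin(.079),x*np.sin(.079)+y*np.cos(.079),z])
print('holes pred',proj(im,[L(-.01,0,.06),L(-.042,0,.06),L(-.074,0,.06)]).round(1).tolist())
print('sens y+1cm z+1cm',(proj(im,[L(-.042,.01,.06),L(-.042,0,.07),L(-.032,0,.06)])-proj(im,[L(-.042,0,.06)])).round(1).tolist())
for c in(172,176,180,184): print(c,g[230:262,c].tolist())
for r in (252,254,256,258): print(r,g[r,194:206].tolist())
for r in range(257,266): print(r,g[r,203:214].tolist())
for r in range(263,273): print(r,g[r,212:223].tolist())
E
```

```text
holes pred [[199.2, 256.0], [207.9, 261.7], [217.0, 267.6]]
sens y+1cm z+1cm [[-2.9, 1.9], [-0.2, -3.1], [-2.8, -1.8]]
172 [166, 164, 164, 156, 155, 139, 154, 153, 155, 131, 103, 124, 151, 135, 136, 136, 137, 137, 137, 137, 138, 135, 133, 134, 138, 147, 161, 168, 170, 154, 114, 114]
176 [166, 166, 167, 165, 155, 154, 156, 153, 143, 171, 166, 150, 120, 98, 123, 137, 136, 135, 135, 136, 137, 136, 137, 136, 137, 143, 155, 157, 162, 168, 169, 169]
180 [167, 169, 166, 162, 154, 156, 158, 157, 155, 153, 136, 146, 171, 163, 143, 113, 109, 137, 137, 138, 141, 139, 138, 143, 150, 149, 148, 154, 160, 158, 156, 159]
184 [171, 170, 169, 167, 168, 157, 158, 159, 155, 136, 136, 136, 136, 143, 168, 169, 159, 135, 103, 105, 137, 138, 141, 150, 149, 156, 164, 147, 148, 146, 146, 157]
252 [134, 133, 127, 110, 95, 96, 95, 96, 94, 95, 102, 124]
254 [104, 92, 92, 96, 104, 118, 111, 97, 91, 95, 100, 124]
256 [100, 93, 94, 107, 131, 107, 107, 111, 114, 133, 146, 146]
258 [99, 93, 94, 94, 89, 94, 103, 122, 138, 143, 139, 128]
257 [146, 145, 144, 137, 115, 101, 103, 102, 102, 109, 139]
258 [143, 139, 128, 11
[... 278 characters left out ...]
63 [111, 105, 104, 104, 98, 105, 114, 130, 136, 134, 135]
264 [112, 106, 103, 100, 93, 101, 115, 130, 134, 134, 131]
265 [111, 105, 103, 102, 101, 100, 100, 105, 124, 125, 107]
263 [134, 135, 136, 128, 107, 95, 94, 94, 94, 95, 120]
264 [134, 131, 125, 108, 94, 95, 95, 94, 94, 95, 118]
265 [125, 107, 94, 95, 95, 97, 96, 94, 94, 95, 116]
266 [102, 94, 95, 95, 98, 105, 104, 99, 95, 95, 109]
267 [97, 94, 95, 97, 106, 116, 108, 104, 96, 95, 110]
268 [96, 94, 96, 100, 108, 104, 107, 106, 95, 95, 110]
269 [97, 94, 96, 96, 95, 103, 103, 98, 95, 95, 106]
270 [98, 94, 95, 93, 91, 103, 101, 94, 95, 94, 96]
271 [99, 94, 94, 96, 96, 95, 95, 95, 95, 95, 94]
272 [99, 94, 95, 96, 96, 96, 95, 96, 95, 95, 95]
```

Pin and hole lines agree to within about 1 mm, so I'll insert and check forces.

```bash
python3 -m inch '[[0,-0.008,0,0,0,0,0],[0,-0.008,0,0,0,0,0],[0,-0.008,0,0,0,0,0],[0,-0.008,0,0,0,0,0],[0,-0.008,0,0,0,0,0],[0,0,0,0,0,0,0]]' ; python3 to.py 0.4400 0.276 0.0665 0.079
```

```text
t: 14.0
tcp_pos: [0.5182, 0.2824, 0.0664]
tool_rot: [0.001, 0.999, 0.04, 0.001]
contact_force: [-0.8, -1.0, -1.0]
gripper_width: 0.0221
gripper_force: 59.4
shift tool [-0.0784  0.0001 -0.0003] turn [ 0.0015 -0.0025  0.0014] t 14.0 tcp [0.5182 0.2824 0.0664] F [-0.8 -1.  -1. ]
```

```bash
python3 -m inch '[[0,-0.008,0,0,0,0,0],[0,-0.008,0,0,0,0,0],[0,-0.008,0,0,0,0,0],[0,-0.006,0,0,0,0,0],[0,0,0,0,0,0,0]]' ; python3 -m inch '[[0,-0.007,0,0,0,0,0],[0,-0.007,0,0,0,0,0],[0,-0.007,0,0,0,0,0],[0,-0.007,0,0,0,0,0],[0,0,0,0,0,0,0]]' ; python3 to.py 0.4400 0.276 0.0665 0.079
```

```text
t: 14.5
tcp_pos: [0.4887, 0.2799, 0.0662]
tool_rot: [0.001, 0.999, 0.04, 0.001]
contact_force: [0.1, -0.6, -1.8]
gripper_width: 0.0223
gripper_force: 59.4
t: 15.0
tcp_pos: [0.4605, 0.2777, 0.066]
tool_rot: [0.001, 0.999, 0.04, 0.001]
contact_force: [-0.7, -0.0, -1.0]
gripper_width: 0.0221
gripper_force: 59.4
shift tool [-0.0206  0.     -0.0006] turn [ 0.0016 -0.0023  0.0012] t 15.0 tcp [0.4605 0.2777 0.066 ] F [-0.7 -0.  -1. ]
```

```bash
python3 -m inch '[[0,-0.007,0,0,0,0,0],[0,-0.006,0,0,0,0,0],[0,-0.003,0,0,0,0,0],[0,0,0,0,0,0,0],[0,0,0,0,0,0,0]]' ; python3 -m inch '[[0,-0.002,0,0,0,0,0],[0,-0.002,0,0,0,0,0],[0,0,0,0,0,0,0]]' ; python3 to.py 0.4400 0.276 0.0665 0.079
```

```text
t: 15.5
tcp_pos: [0.4461, 0.2764, 0.066]
tool_rot: [0.001, 0.999, 0.039, 0.002]
contact_force: [-0.4, 0.4, -0.8]
gripper_width: 0.022
gripper_force: 59.4
t: 15.8
tcp_pos: [0.442, 0.2761, 0.066]
tool_rot: [0.001, 0.999, 0.039, 0.002]
contact_force: [-0.8, -0.2, -1.8]
gripper_width: 0.0226
gripper_force: 59.4
shift tool [-0.002  -0.     -0.0005] turn [ 0.0012 -0.0036 -0.    ] t 15.8 tcp [0.442  0.2761 0.066 ] F [-0.8 -0.2 -1.8]
```

```bash
python3 -m inch '[[0,-0.002,0,0,0,0,0],[0,-0.002,0,0,0,0,0],[0,0,0,0,0,0,0]]' ; python3 to.py 0.4400 0.276 0.0665 0.079;python3 -m inch '[[0,-0.002,0,0,0,0,0],[0,-0.001,0,0,0,0,0],[0,0,0,0,0,0,0]]' ; python3 to.py 0.4400 0.276 0.0665 0.079
```

```text
t: 16.1
tcp_pos: [0.4412, 0.276, 0.0667]
tool_rot: [-0.0, 0.999, 0.039, 0.005]
contact_force: [5.3, 1.1, -3.6]
gripper_width: 0.0222
gripper_force: 59.1
shift tool [-0.0012 -0.0001  0.0001] turn [-0.0003 -0.0096 -0.0009] t 16.1 tcp [0.4412 0.276  0.0667] F [ 5.3  1.1 -3.6]
t: 16.4
tcp_pos: [0.4411, 0.2759, 0.0672]
tool_rot: [-0.001, 0.999, 0.038, 0.007]
contact_force: [10.3, 0.6, -5.3]
gripper_width: 0.0222
gripper_force: 59.0
shift tool [-0.0011 -0.0002  0.0007] turn [-0.0017 -0.0148 -0.002 ] t 16.4 tcp [0.4411 0.2759 0.0672] F [10.3  0.6 -5.3]
```

The shoulder has stopped against the lug (force rising, position constant). Now I'll release, rise, and check.

```bash
python3 -m inch '[[0.6,0.003,0,0,0,0,0],[0.6,0,0,0,0,0,0],[0.6,0,0,0,0,0,0],[0.6,0,0,0,0,0,0]]'; python3 -m inch '[[0.6,0,0,-0.02,0,0,0],[0.6,0,0,-0.035,0,0,0],[0.6,0,0,-0.04,0,0,0],[0.6,0,0,-0.04,0,0,0],[0.6,-0.04,0,0,0,0,0],[0.6,-0.05,0,0,0,0,0],[0.6,-0.01,0,0,0,0,0],[0.6,0,0,0,0,0,0]]'
python3 - <<'E'
from h import *
import pickle
im=snap('wrist','w8.png'); pickle.dump(im,open('w8.pkl','wb')); s8=snap('side','s8.png')
L=lambda x,y,z:np.array([.421,.2745,0])+np.array([x*np.cos(.079)-y*np.sin(.079),x*np.sin(.079)+y*np.cos(.079),z])
g=cv2.cvtColor(im['pixels'],cv2.COLOR_RGB2GRAY)
q=proj(im,[L(0,0,.067),L(.05,0,.067),L(0,.018,.078),L(0,-.018,.078),L(.025,.012,.067),L(.025,-.012,.067)]).round(1);print(q.tolist())
q=q.astype(int); y0=max(q[1,1]-10,0); print(y0,g[y0:q[0,1]+15,q[1,0]].tolist())
r=q[4,1]; print(r,g[r,q[4,0]-10:q[5,0]+10].tolist())
for n,c in zip('tip shoulder'.split(),proj(s8,[L(-.1,0,.06),L(0,0,.06)]).round(1)):print(n,c)
gs=cv2.cvtColor(s8['pixels'],cv2.COLOR_RGB2GRAY)
for r in range(266,282,2): print(r,gs[r,214:236].tolist())
E
```

```text
t: 16.8
tcp_pos: [0.4374, 0.2759, 0.0659]
tool_rot: [0.001, 0.999, 0.04, 0.001]
contact_force: [-0.8, 0.6, 0.3]
gripper_width: 0.0515
gripper_force: 0.0
t: 17.6
tcp_pos: [0.3358, 0.2679, 0.2006]
tool_rot: [0.001, 0.999, 0.041, 0.002]
contact_force: [0.4, -0.0, -0.0]
gripper_width: 0.0512
gripper_force: 0.0
[[253.7, 84.9], [253.9, 17.6], [231.4, 84.3], [276.1, 84.4], [239.1, 52.3], [268.5, 52.4]]
7 [165, 164, 164, 164, 165, 165, 163, 163, 162, 163, 165, 166, 136, 172, 205, 212, 212, 213, 213, 212, 213, 213, 213, 213, 213, 213, 213, 213, 213, 213, 213, 213, 214, 213, 214, 213, 213, 214, 213, 213, 213, 214, 213, 214, 214, 214, 214, 214, 214, 213, 214, 214, 214, 214, 213, 214, 214, 215, 213, 214, 214, 214, 214, 214, 214, 214, 214, 214, 214, 214, 214, 214, 214, 214, 214, 215, 214, 163, 140, 214, 215, 214, 215, 214, 215, 214, 215, 215, 215, 215, 214, 153]
52 [104, 103, 102, 102, 102, 101, 100, 101, 103, 105, 102, 140, 196, 213, 214, 214, 214, 213, 214, 214, 214, 214, 214, 214, 214, 214, 214, 214, 213, 214, 213, 213, 214, 213, 214, 214, 215, 214, 203, 166, 145, 145, 145, 144, 146, 151, 154,
[... 176 characters left out ...]
85, 93, 120, 148, 158, 154, 131, 136, 149, 148, 149, 150, 150, 150, 150, 151, 152, 152, 151, 151]
270 [91, 89, 79, 84, 92, 99, 120, 153, 163, 148, 126, 132, 147, 151, 150, 152, 153, 152, 153, 155, 154, 154]
272 [91, 92, 92, 91, 91, 87, 84, 86, 96, 113, 120, 98, 88, 110, 132, 148, 152, 153, 152, 152, 151, 152]
274 [91, 92, 92, 91, 94, 93, 91, 93, 92, 86, 83, 99, 134, 157, 156, 138, 104, 131, 150, 155, 154, 152]
276 [91, 92, 92, 93, 93, 92, 92, 93, 92, 86, 82, 74, 71, 95, 94, 81, 85, 84, 87, 116, 148, 155]
278 [90, 92, 92, 94, 94, 93, 93, 93, 91, 82, 73, 74, 73, 73, 72, 75, 78, 67, 49, 71, 126, 154]
280 [90, 92, 93, 94, 93, 91, 87, 82, 77, 74, 74, 74, 75, 74, 68, 54, 42, 64, 94, 119, 148, 155]
```

The pin is home: the handle meets the lug face at row 84 and its rear edge is at row 20, as predicted. The tip comes out of the near lug at about (223,270) in the side view. Now the switch.

```bash
python3 -m inch '[[0,0.0216,0.0348,0,0,0,0],[0,0.0216,0.0348,0,0,0,0],[0,0.0216,0.0348,0,0,0,0],[0,0.0216,0.0348,0,0,0,0],[0,0.0216,0.0348,0,0,0,0],[0,0.0216,0.0348,0,0,0,0],[0,0.0216,0.0348,0,0,0,0],[0,0.0216,0.0348,0,0,0,0]]'>/dev/null; python3 -m inch '[[0,0,0,0,0,0,0.079],[0,0,0,0,0,0,0],[0,0,0,0,0,0,0]]'; python3 to.py 0.54 0.003 0.097 0
python3 - <<'E'
from h import *
im=snap('wrist','w9.png'); p=im['pixels']; g=cv2.cvtColor(p,cv2.COLOR_RGB2GRAY)
q=proj(im,[[.6,.004,.092]])[0]; print('pred',q)
x0,y0=(q-45).astype(int).clip(0); m=np.zeros_like(g); w=g[y0:y0+90,x0:x0+90]; m[y0:y0+90,x0:x0+90]=(w<35)
for c in cv2.findContours(m,0,2)[0]:
    if cv2.contourArea(c)>60:
        (cx,cy),r=cv2.minEnclosingCircle(c); print(cx,cy,r,cv2.boundingRect(c),plane(im,[(cx,cy)],.092).round(4))
E
```

```text
t: 18.8
tcp_pos: [0.5327, 0.0043, 0.201]
tool_rot: [0.0, 1.0, 0.001, 0.002]
contact_force: [-0.0, -0.2, 0.1]
gripper_width: 0.0002
gripper_force: 0.0
shift tool [0.007  0.0013 0.1041] turn [ 0.0001 -0.0032  0.0013] t 18.8 tcp [0.5327 0.0043 0.201 ] F [-0.  -0.2  0.1]
pred [254.06543792 108.08276961]
250.5 106.59091186523438 16.778305053710938 (235, 90, 32, 34) [[0.6011 0.0068 0.092 ]]
```

```bash
python3 -m inch '[[0,0,-0.001,0.035,0,0,0],[0,0,0,0.035,0,0,0],[0,0,0,0.034,0,0,0],[0,0,0,0,0,0,0],[0,0.015,0,0,0,0,0],[0,0.015,0,0,0,0,0],[0,0.01,0,0,0,0,0],[0,0,0,0,0,0,0]]'; python3 to.py 0.655 0.0 0.097 0;python3 -m inch '[[0,0.01,0.001,0,0,0,0],[0,0.01,0.001,0,0,0,0],[0,0.01,0.001,0,0,0,0],[0,0.01,0.001,0,0,0,0],[0,0.01,0.001,0,0,0,0],[0,0,0,0,0,0,0]]'; python3 to.py 0.655 0.0 0.097 0
```

```text
t: 19.65
tcp_pos: [0.5747, 0.0055, 0.0994]
tool_rot: [0.0, 1.0, 0.0, 0.004]
contact_force: [-0.1, -0.6, -0.7]
gripper_width: 0.0002
gripper_force: 0.0
shift tool [0.0802 0.0056 0.003 ] turn [ 0.0004 -0.0075  0.0008] t 19.65 tcp [0.5747 0.0055 0.0994] F [-0.1 -0.6 -0.7]
t: 20.25
tcp_pos: [0.6242, -0.0004, 0.098]
tool_rot: [0.0, 1.0, -0.0, 0.003]
contact_force: [-0.5, -0.3, 0.6]
gripper_width: 0.0001
gripper_force: 0.0
shift tool [ 0.0308 -0.0004  0.0012] turn [ 0.0009 -0.0055 -0.0007] t 20.25 tcp [ 6.242e-01 -4.000e-04  9.800e-02] F [-0.5 -0.3  0.6]
```

```bash
python3 - <<'E'
from h import *
im=snap('wrist','w10.png'); g=cv2.cvtColor(im['pixels'],cv2.COLOR_RGB2GRAY)
m=(g<40).astype(np.uint8); m[215:]=0
for c in cv2.findContours(m,0,2)[0]:
    if cv2.contourArea(c)>150: (cx,cy),r=cv2.minEnclosingCircle(c); print(cx,cy,r,cv2.boundingRect(c),plane(im,[(cx,cy)],.1).round(4))
E
python3 -m inch '[[0,0.008,0,0,0,0,0],[0,0.008,0,0,0,0,0],[0,0.008,0,0,0,0,0],[0,0,0,0,0,0,0]]'; python3 -m inch '[[0,0.004,0,0,0,0,0],[0,0.004,0,0,0,0,0],[0,0,0,0,0,0,0]]'
```

```text
247.0 210.4375 27.234111785888672 (220, 184, 55, 31) [[0.6491 0.0027 0.1   ]]
464.5 17.5 30.108238220214844 (440, 0, 50, 37) [[ 0.728  -0.0813  0.1   ]]
420.5 24.0 27.53643798828125 (405, 0, 30, 49) [[ 0.726 -0.065  0.1  ]]
289.0 1.0 27.018611907958984 (262, 0, 55, 24) [[ 0.7341 -0.0139  0.1   ]]
76.05045318603516 33.12196350097656 76.9725570678711 (0, 0, 154, 52) [[0.7231 0.0687 0.1   ]]
t: 20.7
tcp_pos: [0.6479, 0.0, 0.098]
tool_rot: [0.0, 1.0, -0.0, 0.003]
contact_force: [0.5, 0.1, 1.0]
gripper_width: 0.0003
gripper_force: 0.0
t: 21.0
tcp_pos: [0.653, 0.0001, 0.0977]
tool_rot: [0.0, 1.0, 0.0, -0.0]
contact_force: [-4.8, -0.4, 3.0]
gripper_width: 0.0001
gripper_force: 2.3
```

```bash
python3 -m inch '[[0,0.003,0,0,0,0,0],[0,0.002,0,0,0,0,0],[0,0,0,0,0,0,0]]'; python3 -m inch '[[0,-0.02,0,0,0,0,0],[0,-0.03,0,0,0,0,0],[0,-0.03,0,0,0,0,0],[0,0,0,-0.04,0,0,0],[0,0,0,-0.05,0,0,0],[0,0,0,0,0,0,0],[0,0,0,0,0,0,0]]'
python3 - <<'E'
from h import *
im=snap('wrist','w11.png'); g=cv2.cvtColor(im['pixels'],cv2.COLOR_RGB2GRAY)
print(proj(im,[[.678,-.005,.092],[.601,.0068,.092]]))
m=(g<35).astype(np.uint8); m[200:]=0
for c in cv2.findContours(m,0,2)[0]:
    if cv2.contourArea(c)>150: (cx,cy),r=cv2.minEnclosingCircle(c); print(cx,cy,r,cv2.boundingRect(c),plane(im,[(cx,cy)],.092).round(4))
s=snap('side','s11.png');gs=cv2.cvtColor(s['pixels'],cv2.COLOR_RGB2GRAY)
print(proj(s,[[.678,-.005,.092],[.601,.0068,.092]]))
m=(gs<35).astype(np.uint8);m[:160]=0;m[210:]=0
for c in cv2.findContours(m,0,2)[0]:
    if cv2.contourArea(c)>15: print(cv2.minEnclosingCircle(c))
E
```

```text
t: 21.3
tcp_pos: [0.6535, 0.0001, 0.0976]
tool_rot: [0.001, 1.0, 0.0, -0.005]
contact_force: [-13.2, -0.6, 9.4]
gripper_width: -0.0002
gripper_force: 7.1
t: 22.0
tcp_pos: [0.5814, 0.0003, 0.1904]
tool_rot: [0.0, 1.0, -0.0, 0.005]
contact_force: [-0.2, 0.1, 0.2]
gripper_width: -0.0001
gripper_force: 0.0
[[260.74179151  67.33153011]
 [245.3069918  171.72737481]]
142.0 168.44444274902344 9.676979064941406 (133, 160, 19, 18) [[0.6037 0.0885 0.092 ]]
253.0 69.5 18.927593231201172 (237, 51, 34, 38) [[6.766e-01 6.000e-04 9.200e-02]]
128.0 7.0 53.084938049316406 (75, 0, 107, 18) [[0.7158 0.0854 0.092 ]]
[[216.41910875 169.94319927]
 [229.50808816 180.41306515]]
((69.0, 207.5), 8.139510154724121)
((215.5, 171.0), 3.201662063598633)
((206.0, 176.60000610351562), 7.6656012535095215)
((490.5, 165.5), 21.22508430480957)
```

The lever is at its stop: it took 13 N, and the ball moved from x 0.601 to 0.677, the full travel. The arm is clear of everything, so I'm handing in.

```bash
python3 -c "
from plant import ctrl
print(ctrl.sign_off())"
```

```text
the job is handed in; nothing more can be done
None
```

The hinge pin is fully home through all three holes of the lamp foot, the toggle was then pushed to its on stop, and the job is handed in at about 22 s; I saw no contact with the bystanders but did not re-measure them at the end, and sign-off returned no verdict.

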